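# Run a dose card into the press

## Task

A filled dose card lies in the sliding tray of the small card press: with the fingertips, press the spring lock in the tray's thumb opening right down and, keeping it down, push the tray along under the press head until it is fully home and the lock springs up again behind it. Then push the black knob of the press head firmly down onto the card, hold it there for two seconds, and let it rise. Grip nothing, do not ram the tray, do not touch the card, and leave the other things on the table where they are.

Things in the scene. Friction and masses are not known exactly. Their poses are not given: they have to be found in the camera images.
- press: Fixed white bench press. Origin: on the table under its middle. Its +y is the way the tray goes in (about to the robot's left), +x across it, z up. Bed 140 mm wide, y = -192 to +182 mm, floor 10 mm high, keeper strips along both sides at |x| = 52 to 67 mm, 28 mm high. Lock at y = -110, head at y = +110 mm. The head's gantry (y = 82 to 138 mm, 172 mm wide, 112 mm high, knob above) spans the bed.
- tray (a joint): Travel of the aluminium tray along the press's +y, m: 0 = loading place (start, locked, 3 mm play), 0.090 = fully home at the end stop, its card under the head. Friction 1 to 2 N, stays where it is left. Captive, cannot be lifted.
- thumb_hole (a point): Centre of the thumb opening in the tray, at the plate's top (24 mm above the table); moves with the tray. 50 x 50 mm. Plate 6 mm thick; 8 mm free space below it, down to the bed's floor: a fingertip may stand in the opening down to 12 mm above the table and push the tray by the opening's leading edge. Behind the opening is a ribbed bar 41 mm wide; the nest begins 47 mm ahead.
- lock (a joint): How far the lock is pressed down, m: 0 = up (locking), 0.016 = bottom. The tray passes over it only when it is down by more than 0.010. Spring 3 N at first, 8 N at the bottom. Once part of the ribbed bar covers it, the bar keeps it down; with the tray home it springs up behind the bar.
- lock_top (a point): Middle of the top of the black spring lock, a ribbed rectangular cap 44 mm along the travel by 36 across, rising through the thumb opening. 28 mm above the table when up, 12 mm at the bottom. It does not travel with the tray.
- head (a joint): How far the press head is pushed down, m: 0 = up. Its foam-rubber pad (76 x 92 mm) meets the card at about 0.014; from there the pad gives 1 mm for each 3 N on the card, to a hard stop at 0.020 (2 to 4 mm, 11 to 17 N on the knob, is a firm push). Return spring 2 N at first, 5 N at the card. It rises by itself.
- head_knob (a point): Middle of the top of the head's round black mushroom knob (54 mm across), 156 mm above the table when up; moves with the head.
- nest (a point): Centre of the floor of the tray's card nest, 24 mm above the table, 130 mm ahead of the thumb opening's centre; rim 6.5 mm high, inside 92 x 108 mm. Axes as the press. Moves with the tray.
- dose_card: White dose card with twelve round foil windows, 88 x 104 x 4 mm, lying loose in the nest. Origin: centre of its underside. z up.
- pill_bottle: amber screw-cap tablet bottle, 43 mm wide, 77 tall, standing in front of the press. Origin: centre of its underside. A bystander.
- spare_cards: stack of blank dose cards, 65x89x36 mm, lying behind the press. Origin: centre of its underside. A bystander.
- carton: tablet carton 60x100x25 mm lying flat behind the press. Origin: centre of its underside. A bystander.
- tape_roll: roll of tape lying flat, 83 mm across, 19 high, at the left of the table. Origin: centre of its underside. A bystander.
- rubber_stamp: rubber stamp on a wooden mount, 26x50x72 mm, standing at the left front. Origin: centre of its underside. A bystander.
- marker: felt marker 21x85x20 mm lying at the right front. Origin: centre of its underside. A bystander.

How it is judged (in metres and radians):
On the way, in this order (a step that is already met when the one before it is completed fails the run):
1. the spring lock is pressed down with the tray still at its loading place (value of joint lock above 0.0102 m and value of joint tray below 0.02 m), for 0.05 s.
2. the tray is fully home and the lock has sprung up behind it (value of joint tray above 0.086 m and value of joint lock below 0.003 m), for 0.2 s.
3. the press head is pushed down on the card and held there (all of step 2 and contact force between head and dose_card above 3 N and value of joint head above 0.011 m), for 1.2 s.
At the end, for the whole second after the job is handed in: The tray is home (joint over 0.086 of 0.090), the lock is up behind it (within 3 mm), the press head is up again (within 3 mm) after 1.2 s or more held on the card with over 3 N, and the card lies flat in its nest, within 8 mm of its middle (all of step 2 and value of joint head below 0.003 m and horizontal distance between dose_card and nest below 0.008 m and z of dose_card in the frame of nest between -0.003 and 0.004 m and angle between dose_card's own z axis and vertical below 0.06 rad and linear speed of dose_card below 0.02 m/s); the robot touches nothing.
It fails at once if the dose card is touched by the robot (contact force between the arm and dose_card above 0.5 N).
It fails at once if the dose card is lifted or jumps out of its nest (z of dose_card in the frame of nest above 0.01 m).
It fails at once if the tray is gripped or rammed (over 45 N) (contact force between the fingers and tray above 45 N).
It fails at once if the press head is pushed down before the tray is home (value of joint head above 0.006 m and value of joint tray below 0.086 m).
It fails at once if one of the other things on the table is moved or lifted (over 20 mm) (distance of any of pill_bottle, spare_cards, carton, tape_roll, rubber_stamp, marker from where it was at the start of the episode above 0.02 m).
It also fails if it takes over 56 s, if anything falls off the work surface, if the arm or the gripper's body presses on something with over 40 N, if the wrist force passes 120 N, or if a joint passes its speed limit or range.

## Robot

A 7-joint arm with a two-finger parallel gripper is mounted at the origin on a cart in front of the work surface, level with it; the furniture and walls round the work are solid. World frame = base frame: x ahead of the robot, y to its left, z up, the work surface at z = 0. Lengths are in m, angles in degrees, forces in N, time in s.
With the tool pointing down it reaches from about 0.4 to 0.85 m from the base axis. Payload 4.5 kg.
Tool frame: the origin (TCP) lies on the centre line of the jaws, within the pads' length; the fingertips stand 19 mm ahead of it and the grasp point (between the pads) is the TCP; z points along the fingers, x is the direction in which the jaws open and shut, and the axes are right-handed (so a half turn about z gives the same grasp; the last joint's range is limited). The gripper opens to 85 mm and grips with 20 to 120 N. Pads are 22 mm wide; open, the fingers measure 114 mm over their backs; the gripper's body (76 mm by 85 mm) begins 54 mm behind the grasp point. The pads swing forward as they close: fully open they stand 13 mm farther back than shut.
Start: joints at [78.598, 39.483, -11.15, 89.685, 9.013, 51.709, -12.324], TCP at [0.144, -0.608, 0.25] pointing down, gripper open.
Joint ranges: [-172.22, 172.22], [-26.19, 119.32], [-84.43, 86.54], [7.71, 146.69], [-57.33, 237.33], [2.42, 119.75], [-152.13, 152.13]. Speed limits (degrees/s): [147.25, 147.25, 180, 180, 180, 180, 180].

## Interface

Orientations are given as [roll, pitch, yaw] about the fixed x, y, z axes, in that order (R = Rz(yaw) Ry(pitch) Rx(roll)).
In Python, from cell import get_state, snapshot, camera_model, sign_off gives the robot as it stands.
- The arm moves only by the tool send_rows, never from a script. Its argument "steps" is a list that holds one entry, the list of rows, each a list of 4 numbers: the shift along the tool's x, y, z each as a share of 150 mm, from -1 to 1, then the turn about the tool's z as a share of pi/2 rad, from -1 to 1. In form: [[[dx, dy, dz, roll], ...]]. A call has exactly 8 rows; each row shifts and turns the commanded pose from where the row before left it, along the tool's axes as they then stand; what a row does not reach is not made up. A row lasts 1/10 s, in which the tool goes at most 50 mm and 8.59 degrees, less where a joint would pass 70% of its speed; a pose out of reach is approached as far as the arm can. A call with a number of a shift or a turn outside -1 to 1 is refused whole. A call with a gripper value outside its range is refused whole. "gripper" is the opening, from -1 (shut) to 1 (fully open), so that 0 is half open, set as the call begins (left out, the last holds). The fingers move at their own pace and stop on an object; "force" is the grip in N (left out, the last holds). Time passes only in rows, so rows that do not move let the fingers close, or fill a call up. It gives the time, the measured TCP pose, the force and the opening at its end, in the units of the state.
- get_state(): the state, without advancing time (a new reading comes with each control period).
- snapshot(name): name is "side" or "top"; returns the picture (480x640x3 uint8, blue, green, red); there is no depth.
- camera_model(name): a dict with "fx", "fy", "cx", "cy" (pixels), "rvec" (rotation vector, rad) and "tvec" (3), from world to camera coordinates, as OpenCV has them. Camera axes: x right, y down, z forward; pixel columns grow to the right and rows downward; lengths in m; the calibration is good to about 2 mm. A picture is of the moment at which its call begins. camera_model takes no time and is no camera call.
- sign_off(): hands the job in, once; it reports no verdict.
The state is a dict: "t": time; "q": joint angles; "qd": joint speeds; "joint_efforts": joint torques, N m; "tool_pos": TCP position; "tcp_rot": TCP orientation; "wrist_force": force on the tool from outside, world axes, zero at the start; "torque": the same for the moment, N m; "grip_width": finger opening in m.
Only numpy, scipy, OpenCV 4.12 (cv2) and the standard library are available. Lean on these libraries where they do the work, as an engineer would, in place of code of your own. Each camera call takes 0.05 s, during which the arm holds its last target. There are 200 camera calls.

## Working session

There is one attempt and no reset: what is moved stays moved. The work goes in short steps, Python scripts to look and compute and a tool call to move; the robot and the scene stay as the last step left them, time stands still between calls to the robot, and variables do not carry over. Pictures are saved under pics/ and viewed, about 8 in all and at most 12, crops included, and the job is handed in when it is done.

Besides the shell and the picture viewer there is one more tool, called by a JSON object that holds its "api" and its "payload". send_rows: Moves the arm, as the interface text tells. Its arguments: {"type":"object","properties":{"steps":{"type":"array"},"gripper":{"type":"number"},"force":{"type":"number"}},"required":["steps"]}

```bash
mkdir -p pics; ls; python3 - <<'E'
from cell import *
import cv2
for n in("side","top"):
    cv2.imwrite(f"pics/{n}0.png",snapshot(n)); print(camera_model(n))
print(get_state())
E
```

```text
pics
{'fx': 449.2945292252541, 'fy': 449.2945292252541, 'cx': 320.3878160743502, 'cy': 239.5112512812088, 'rvec': array([ 2.12712183, -0.18656025,  0.07524964]), 'tvec': array([-0.51715516,  0.18926591,  1.04259458])}
{'fx': 481.1710098748188, 'fy': 481.1710098748188, 'cx': 321.22448428458114, 'cy': 239.28068056650667, 'rvec': array([ 2.19027877, -2.13128555,  0.10806762]), 'tvec': array([0.0277124 , 0.52452227, 1.15228862])}
{'t': 0.1, 'q': array([ 78.59917709,  39.52662506, -11.14735575,  89.73721144,
         9.01325961,  51.71065557, -12.32215831]), 'qd': array([ 0.08309296, -0.15887476,  0.06071226, -0.10825632, -0.00061282,
       -0.03548073,  0.00938071]), 'joint_efforts': array([-3.79822013e-03, -5.40601015e+01, -1.27174851e+00, -1.58986098e+01,
        9.31502727e-03,  4.35530630e-03,  6.99743410e-06]), 'tool_pos': array([ 0.14402964, -0.60762481,  0.2495922 ]), 'tcp_rot': array([ 1.79993848e+02,  9.22545747e-02, -7.66541890e+01]), 'wrist_force': array([-0.38463561, -0.61935068,  0.14809245]), 'torque': array([-0.04387626, -0.01374531, -0.01708185]), 'grip_width': 0.08515269913991924}
```

View pics/top0.png

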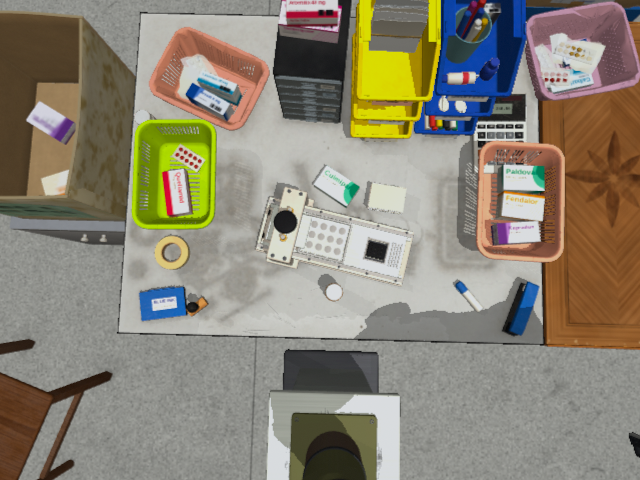

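View pics/side0.png

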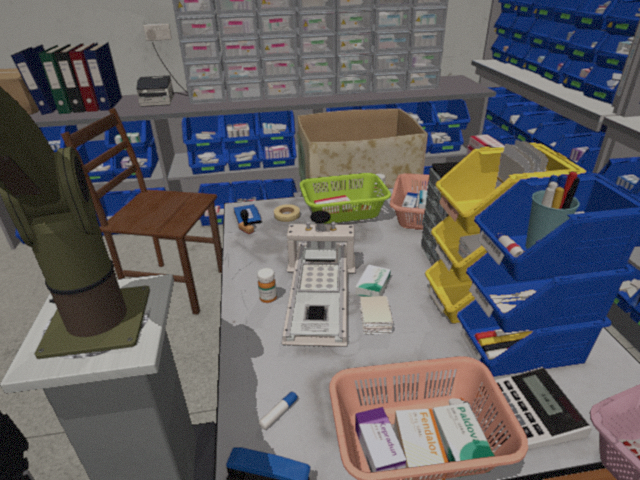

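The top view shows the lock as a dark square at about (377,250) and the knob at (285,221). In the side view the lock is at (316,312) and the knob at (320,218). The pill bottle stands in front of the press at (333,292) in the top view.

```bash
cat > h.py <<'E'
from cell import *
import cv2, numpy as np
def cam(n):
    c=camera_model(n); R=cv2.Rodrigues(np.array(c["rvec"]))[0]; K=np.array([[c["fx"],0,c["cx"]],[0,c["fy"],c["cy"]],[0,0,1]])
    return K,R,np.array(c["tvec"])
def ray(n,p,z):
    K,R,t=cam(n); d=R.T@np.linalg.inv(K)@[p[0],p[1],1]; o=-R.T@t
    return o+d*(z-o[2])/d[2]
def proj(n,P):
    K,R,t=cam(n); u=K@(R@np.array(P)+t); return u[:2]/u[2]
def tri(pa,pb):
    Ps=[cam(n)[0]@np.c_[cam(n)[1],cam(n)[2]] for n in("top","side")]
    X=cv2.triangulatePoints(*Ps,np.float64(pa),np.float64(pb)); return (X[:3]/X[3]).ravel()
def dark(im,box,th=60):
    x0,y0,x1,y1=box; m=(im[y0:y1,x0:x1].max(2)<th).astype(np.uint8)
    n,l,s,c=cv2.connectedComponentsWithStats(m); k=1+np.argmax(s[1:,4])
    r=cv2.minAreaRect(np.argwhere(l==k)[:,::-1].astype(np.float32))
    return c[k]+[x0,y0],s[k],(r[0][0]+x0,r[0][1]+y0),r[1],r[2]
E
python3 - <<'E'
from h import *
T=cv2.imread("pics/top0.png");S=cv2.imread("pics/side0.png")
lt=dark(T,(355,230,400,272));kt=dark(T,(265,200,305,242));ls=dark(S,(296,300,336,325));ks=dark(S,(305,208,336,230))
for q in(lt,kt,ls,ks):print(q)
L=ray("top",lt[2],.028);Kn=ray("top",kt[0],.15)
print("lock top",L,"side",ray("side",ls[2],.028),"tri",tri(lt[2],ls[2]))
print("knob",Kn,"side",ray("side",ks[0],.15),"tri",tri(kt[0],ks[0]))
d=(Kn-L)[:2];print(np.hypot(*d),np.degrees(np.arctan2(d[1],d[0])))
a=cv2.resize(T[170:310,240:430],None,fx=4,fy=4,interpolation=2)
b=cv2.resize(S[200:350,250:400],None,fx=4,fy=4,interpolation=2)
cv2.imwrite("pics/c1.png",a);cv2.imwrite("pics/c2.png",b)
E
```

```text
(array([376.16791045, 250.03731343]), array([ 11,  11,  21,  19, 268], dtype=int32), (376.0588264465332, 250.26470565795898), (18.19017219543457, 15.037208557128906), 14.03624439239502)
(array([284.73989899, 221.57323232]), array([  9,  11,  23,  22, 396], dtype=int32), (285.0, 221.5), (22.0, 21.0), 0.0)
(array([315.89732143, 312.51339286]), array([ 11,   6,  19,  14, 224], dtype=int32), (316.0, 312.5), (13.0, 18.0), 90.0)
(array([320.11219512, 216.64878049]), array([  6,   2,  20,  14, 205], dtype=int32), (320.2647075653076, 216.55882263183594), (12.854386329650879, 19.160314559936523), 75.96376037597656)
lock top [ 0.500224   -0.09290579  0.028     ] side [ 0.4989356  -0.09614252  0.028     ] tri [ 0.49993723 -0.09314958  0.02535391]
knob [0.54751815 0.12246728 0.15      ] side [0.54662629 0.12094695 0.15      ] tri [0.54728559 0.12256837 0.14911521]
0.22050463487045013 77.61489579742539
```

View pics/c1.png

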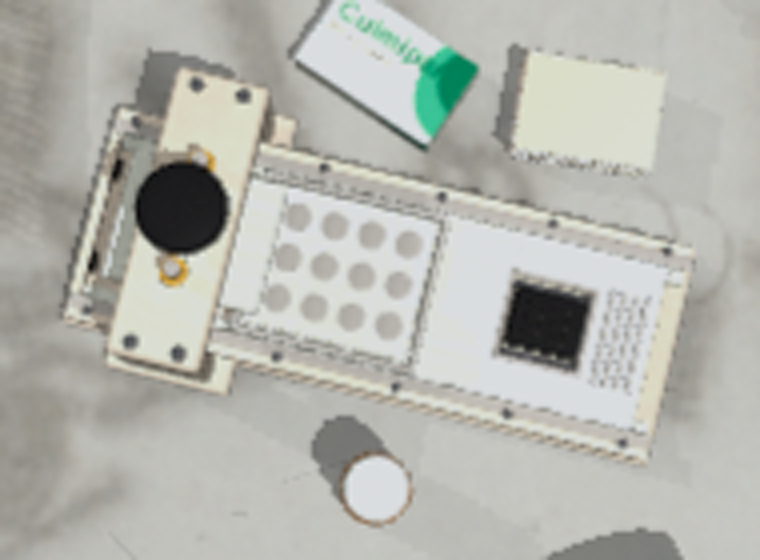

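View pics/c2.png

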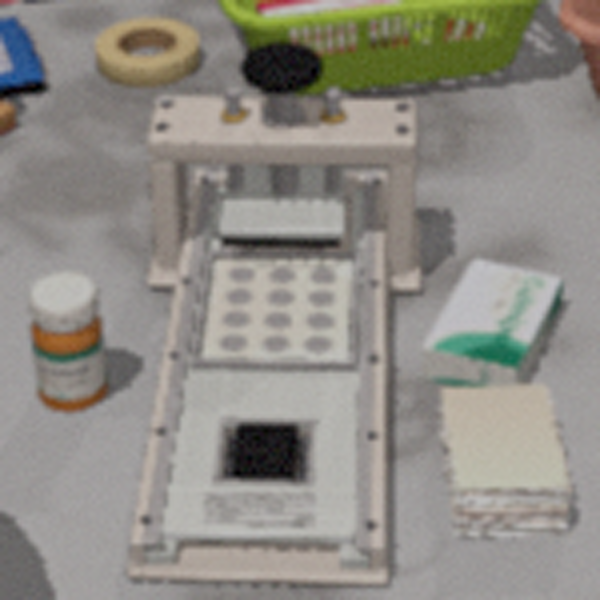

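The views agree: the lock–knob distance is 0.2205 m (nominal 0.220), both heights are plausible, and the press +y axis points at 77.6°. I'll shut the fingers, fly over, and turn to yaw −12.4° so the 22 mm pad width lies along the travel.

{"api": "send_rows", "payload": {"steps": [[[-0.2,-0.22,0,0],[-0.2,-0.22,0,0],[-0.2,-0.22,0,0],[-0.2,-0.22,0,0],[-0.2,-0.22,0,0],[-0.2,-0.22,0,0],[-0.2,-0.22,0,0],[-0.2,-0.22,0,0]]], "gripper": -1, "force": 40}}

```text
t: 0.9
tool_pos: [0.3463, -0.3121, 0.2502]
tcp_rot: [180.0, 0.0, -76.7]
wrist_force: [1.3, -0.3, 0.2]
grip_width: 0.0
```

{"api": "send_rows", "payload": {"steps": [[[0,0,0,-0.089],[0,0,0,-0.089],[0,0,0,-0.089],[0,0,0,-0.089],[0,0,0,-0.089],[0,0,0,-0.089],[0,0,0,-0.089],[0,0,0,-0.089]]]}}

```text
t: 1.7
tool_pos: [0.3455, -0.3137, 0.2501]
tcp_rot: [-180.0, 0.0, -12.3]
wrist_force: [0.1, -0.1, 0.2]
grip_width: 0.0
```

```bash
cat > go.py <<'E'
from h import *
import sys
from scipy.spatial.transform import Rotation as Ro
# usage: go.py x y z : tool-frame shift to target (shares of 150 mm), z = fingertip height
s=get_state(); R=Ro.from_euler("xyz",s["tcp_rot"],degrees=True)
tip=np.array(s["tool_pos"])+R.apply([0,0,.019])
print("t",s["t"],"tip",tip.round(4),"rot",s["tcp_rot"].round(2),"F",s["wrist_force"].round(2),"w",s["grip_width"])
if len(sys.argv)>3:
    d=np.array(sys.argv[1:4],float)-tip; print("shares",(R.inv().apply(d)/.15).round(4),"turn for yaw -12.4",(-(-12.4-s["tcp_rot"][2])/90).round(4))
E
python3 go.py 0.500 -0.093 0.06
```

```text
t 1.7 tip [ 0.3454 -0.3137  0.2311] rot [-1.7999e+02  3.0000e-02 -1.2260e+01] F [ 0.09 -0.11  0.16] w 1.7663673056516503e-05
shares [ 0.6951 -1.6561  1.1405] turn for yaw -12.4 0.0016
```

{"api": "send_rows", "payload": {"steps": [[[0.087,-0.207,0.1,0],[0.087,-0.207,0.1,0],[0.087,-0.207,0.13,0],[0.087,-0.207,0.13,0],[0.087,-0.207,0.14,0],[0.087,-0.207,0.15,0],[0.087,-0.207,0.15,0],[0.087,-0.207,0.15,0]]]}}

```text
t: 2.5
tool_pos: [0.5023, -0.0929, 0.0916]
tcp_rot: [180.0, 0.0, -12.6]
wrist_force: [-1.0, 0.1, -0.1]
grip_width: -0.0002
```

```bash
python3 - <<'E'
from h import *
T=snapshot("top");S=snapshot("side")
a=cv2.resize(T[190:300,300:430],None,fx=3,fy=3,interpolation=2)
b=cv2.resize(S[200:350,250:380],None,fx=3,fy=3,interpolation=2)
h=max(a.shape[0],b.shape[0]); f=lambda i:cv2.copyMakeBorder(i,0,h-i.shape[0],0,0,0)
cv2.imwrite("pics/d1.png",np.hstack([f(a),f(b)]))
E
python3 go.py 0.500 -0.093 0.03
```

```text
t 2.6 tip [ 0.504  -0.0875  0.0714] rot [-1.7972e+02  4.0000e-02 -1.2090e+01] F [-0.9   0.5  -0.95] w -2.6943562164434446e-06
shares [-0.0185  0.0428  0.276 ] turn for yaw -12.4 0.0035
```

View pics/d1.png

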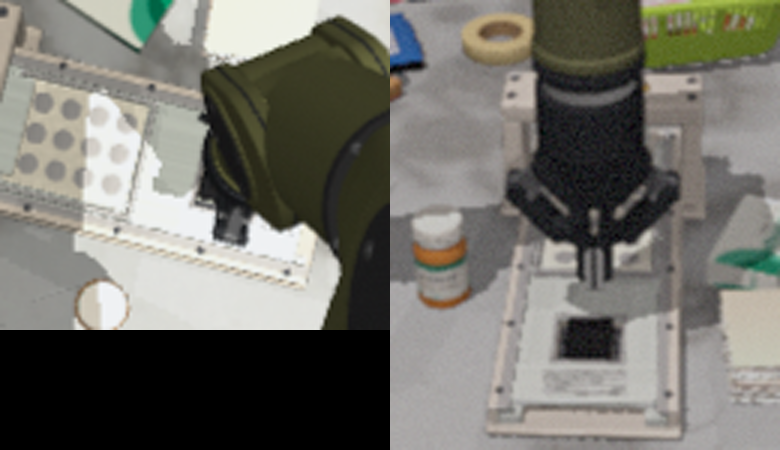

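The closed fingertips hang just above the opening, at about (318,295) in the side image, with the cap visible behind them and everything aligned. Now I'll centre and go down to just above the cap.

{"api": "send_rows", "payload": {"steps": [[[-0.018,0.04,0.05,0],[0,0,0.05,0],[0,0,0.05,0],[0,0,0.05,0],[0,0,0.04,0],[0,0,0,0],[0,0,0,0],[0,0,0,0]]]}}

```text
t: 3.4
tool_pos: [0.498, -0.0993, 0.057]
tcp_rot: [-180.0, -0.0, -12.6]
wrist_force: [0.3, 0.1, 0.6]
grip_width: -0.0003
```

```bash
python3 - <<'E'
from h import *
print(proj("side",[.504,-.0875,.0714]))
E
python3 go.py 0.500 -0.093 0.014
```

```text
[317.16133415 294.78855296]
t 3.4 tip [ 0.498  -0.0993  0.038 ] rot [-1.800e+02 -3.000e-02 -1.258e+01] F [0.28 0.05 0.56] w -0.0002812494570164622
shares [ 0.0038 -0.0438  0.1602] turn for yaw -12.4 -0.002
```

{"api": "send_rows", "payload": {"steps": [[[0.004,-0.044,0,0],[0,0,0.03,0],[0,0,0.02,0],[0,0,0.02,0],[0,0,0.02,0],[0,0,0.02,0],[0,0,0.02,0],[0,0,0.02,0]]]}}

```text
t: 4.2
tool_pos: [0.4998, -0.0929, 0.0343]
tcp_rot: [-180.0, -0.0, -12.6]
wrist_force: [-0.7, 1.0, 7.2]
grip_width: 0.0001
```

```bash
python3 go.py 0.500 -0.093 0.014
```

```text
t 4.2 tip [ 0.4998 -0.0929  0.0153] rot [-1.800e+02 -1.000e-02 -1.257e+01] F [-0.68  0.99  7.18] w 5.130947154512781e-05
shares [0.0015 0.0005 0.0086] turn for yaw -12.4 -0.0019
```

Pressed: 7.2 N matches the lock being about 13 mm down. Pushing forward gently now.

{"api": "send_rows", "payload": {"steps": [[[0,0,0.006,0],[0,-0.02,0,0],[0,-0.02,0,0],[0,-0.02,0,0],[0,-0.02,0,0],[0,-0.02,0,0],[0,-0.02,0,0],[0,-0.02,0,0]]]}}

```text
t: 5.0
tool_pos: [0.5035, -0.0764, 0.0336]
tcp_rot: [179.7, 0.0, -12.8]
wrist_force: [-0.9, -6.7, 6.0]
grip_width: 0.0001
```

```bash
python3 go.py 0.5223 0.0086 0.014
```

```text
t 5.0 tip [ 0.5034 -0.0765  0.0146] rot [ 1.7966e+02  5.0000e-02 -1.2790e+01] F [-0.92 -6.71  5.99] w 7.045448876869976e-05
shares [-0.0028 -0.581   0.0007] turn for yaw -12.4 -0.0044
```

{"api": "send_rows", "payload": {"steps": [[[0,-0.02,0,0],[0,-0.02,0,0],[0,-0.02,0,0],[0,-0.02,0,0],[0,-0.02,0,0],[0,-0.02,0,0],[0,-0.02,0,0],[0,-0.02,0,0]]]}}

```text
t: 5.8
tool_pos: [0.5093, -0.05, 0.0333]
tcp_rot: [179.9, 0.0, -12.6]
wrist_force: [-1.2, -5.3, 3.1]
grip_width: -0.0001
```

```bash
python3 go.py 0.5223 0.0086 0.014
```

```text
t 5.8 tip [ 0.5093 -0.05    0.0143] rot [ 1.799e+02  2.000e-02 -1.264e+01] F [-1.23 -5.3   3.07] w -0.00010085780818167223
shares [-0.001  -0.4002  0.0015] turn for yaw -12.4 -0.0027
```

{"api": "send_rows", "payload": {"steps": [[[0,-0.03,0,0],[0,-0.03,0,0],[0,-0.03,0,0],[0,-0.03,0,0],[0,-0.03,0,0],[0,-0.03,0,0],[0,-0.03,0,0],[0,-0.03,0,0]]]}}

```text
t: 6.6
tool_pos: [0.5174, -0.0136, 0.0333]
tcp_rot: [180.0, 0.0, -12.6]
wrist_force: [-1.3, -4.8, 2.6]
grip_width: -0.0002
```

{"api": "send_rows", "payload": {"steps": [[[0,-0.02,0,0],[0,-0.02,0,0],[0,-0.02,0,0],[0,-0.02,0,0],[0,-0.015,0,0],[0,-0.015,0,0],[0,-0.01,0,0],[0,-0.01,0,0]]]}}

```text
t: 7.4
tool_pos: [0.5215, 0.0052, 0.0333]
tcp_rot: [180.0, 0.0, -12.6]
wrist_force: [-2.3, -5.1, 1.6]
grip_width: -0.0001
```

```bash
python3 go.py 0.5223 0.0086 0.014
```

```text
t 7.4 tip [0.5215 0.0052 0.0143] rot [ 1.7999e+02  2.0000e-02 -1.2580e+01] F [-2.32 -5.13  1.59] w -0.0001154456744196965
shares [ 0.0002 -0.0234  0.0022] turn for yaw -12.4 -0.0019
```

{"api": "send_rows", "payload": {"steps": [[[0,-0.007,0,0],[0,-0.007,0,0],[0,-0.007,0,0],[0,-0.007,0,0],[0,-0.007,0,0],[0,0,0,0],[0,0,0,0],[0,0,0,0]]]}}

```text
t: 8.2
tool_pos: [0.5222, 0.008, 0.0333]
tcp_rot: [179.8, 0.0, -12.7]
wrist_force: [-2.0, -7.9, 2.5]
grip_width: -0.0001
```

```bash
python3 go.py 0.5223 0.0086 0.014
```

```text
t 8.2 tip [0.5222 0.0079 0.0143] rot [ 1.798e+02  5.000e-02 -1.269e+01] F [-2.02 -7.91  2.45] w -0.00010902536710604204
shares [-0.0003 -0.0047  0.0022] turn for yaw -12.4 -0.0033
```

{"api": "send_rows", "payload": {"steps": [[[0,-0.01,0,0],[0,-0.01,0,0],[0,-0.01,0,0],[0,0,0,0],[0,0,0,0],[0,0,0,0],[0,0,0,0],[0,0,0,0]]]}}

```text
t: 9.0
tool_pos: [0.5222, 0.0082, 0.0333]
tcp_rot: [179.4, 0.1, -12.9]
wrist_force: [-2.5, -13.8, 4.3]
grip_width: -0.0001
```

```bash
python3 - <<'E'
from h import *
T=snapshot("top");S=snapshot("side")
a=cv2.resize(T[190:300,300:430],None,fx=3,fy=3,interpolation=2)
b=cv2.resize(S[200:350,250:380],None,fx=3,fy=3,interpolation=2)
h=max(a.shape[0],b.shape[0]); f=lambda i:cv2.copyMakeBorder(i,0,h-i.shape[0],0,0,0)
cv2.imwrite("pics/d2.png",np.hstack([f(a),f(b)]))
E
python3 go.py 0.5223 0.0086 0.014
```

```text
t 9.1 tip [0.5221 0.008  0.0144] rot [ 1.7944e+02  1.2000e-01 -1.2900e+01] F [ -2.43 -14.03   3.58] w 0.00016234738898133358
shares [ 0.0001 -0.0041  0.0024] turn for yaw -12.4 -0.0055
```

View pics/d2.png

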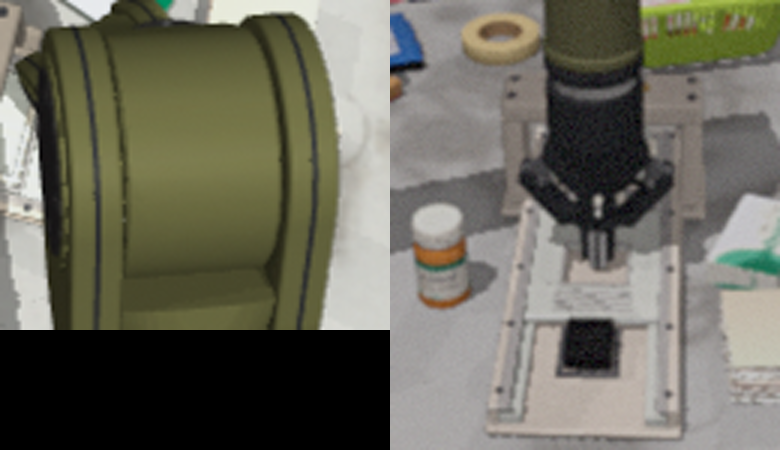

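Push force rose to 14 N with no more motion, so the tray is at the end stop. The picture shows the bar clear of the lock, with the cap standing exposed behind it at about (590,345) in the crop. Next I'll back off and rise.

{"api": "send_rows", "payload": {"steps": [[[0,0.04,0,0],[0,0.04,0,0],[0,0,0.0,0],[0,0,-0.15,0],[0,0,-0.25,0],[0,0,-0.3,0],[0,0,-0.3,0],[0,0,-0.2,0]]]}}

```text
t: 9.9
tool_pos: [0.5225, 0.0047, 0.2166]
tcp_rot: [-179.8, -0.2, -12.5]
wrist_force: [1.5, 0.4, -0.9]
grip_width: 0.0
```

```bash
python3 - <<'E'
from h import *
S=snapshot("side");cv2.imwrite("pics/s3.png",S)
q=dark(S,(290,295,345,330)); print(q)
for z in(.028,.012):print(z,ray("side",q[2],z), proj("side",[.500,-.093,z]))
E
python3 go.py 0.547 0.1225 0.165
```

```text
(array([315.9389313, 314.5610687]), array([ 18,  12,  18,  17, 262], dtype=int32), (316.5, 315.0), (16.0, 17.0), 90.0)
0.028 [ 0.49874364 -0.10456777  0.028     ] [316.24990223 311.5217757 ]
0.012 [ 0.50114811 -0.08684094  0.012     ] [316.42407482 316.86281082]
t 9.95 tip [0.525  0.0051 0.2012] rot [-179.7    -0.61  -12.48] F [ 1.21 -0.15  3.18] w -2.65705802921975e-05
shares [-0.0286 -0.7944  0.245 ] turn for yaw -12.4 -0.0009
```

The cap's far edge is at row 307 (306 when up at the start, and about 311 if it were down), so the lock is up. Moving to the knob.

{"api": "send_rows", "payload": {"steps": [[[-0.004,-0.13,0,0],[-0.004,-0.13,0,0],[-0.004,-0.13,0,0],[-0.004,-0.13,0,0],[-0.004,-0.13,0,0],[0,-0.13,0,0],[0,0,0,0],[0,0,0,0]]]}}

```text
t: 10.75
tool_pos: [0.5435, 0.1183, 0.2131]
tcp_rot: [-180.0, 0.0, -12.5]
wrist_force: [0.4, -0.8, -0.1]
grip_width: -0.0001
```

```bash
python3 go.py 0.547 0.1225 0.160
```

```text
t 10.75 tip [0.5435 0.1183 0.1941] rot [-1.7999e+02  1.0000e-02 -1.2490e+01] F [ 0.42 -0.79 -0.06] w -0.00010649215243003552
shares [ 0.0167 -0.0325  0.2275] turn for yaw -12.4 -0.0009
```

{"api": "send_rows", "payload": {"steps": [[[0.017,-0.033,0,0],[0,0,0.06,0],[0,0,0.06,0],[0,0,0.06,0],[0,0,0.05,0],[0,0,0,0],[0,0,0,0],[0,0,0,0]]]}}

```text
t: 11.55
tool_pos: [0.5476, 0.1222, 0.1792]
tcp_rot: [-180.0, -0.0, -12.6]
wrist_force: [0.1, -0.4, 0.4]
grip_width: -0.0
```

```bash
python3 - <<'E'
from h import *
S=snapshot("side")
cv2.imwrite("pics/d3.png",cv2.resize(S[180:340,240:400],None,fx=3,fy=3,interpolation=2))
E
python3 go.py 0.547 0.1225 0.139
```

```text
t 11.6 tip [0.5476 0.1222 0.1602] rot [-1.7998e+02 -4.0000e-02 -1.2580e+01] F [ 0.37  0.54 -0.13] w -0.0001244901600375159
shares [-0.0045 -0.0011  0.1416] turn for yaw -12.4 -0.002
```

View pics/d3.png

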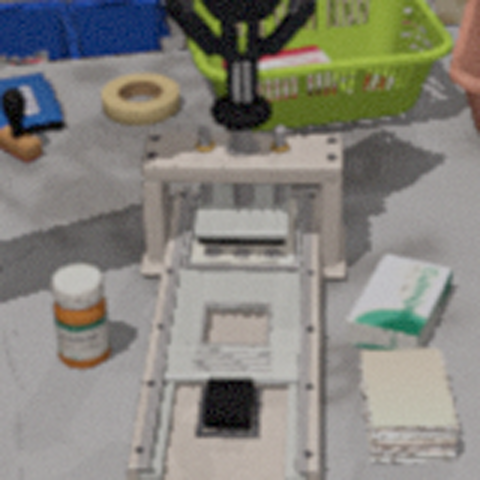

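The shut fingers stand centred over the knob at (240,100) in the crop. The tray is home, the card is under the pad, and the lock is up at (228,400). Pressing now.

{"api": "send_rows", "payload": {"steps": [[[0,0,0.02,0],[0,0,0.02,0],[0,0,0.02,0],[0,0,0.02,0],[0,0,0.02,0],[0,0,0.02,0],[0,0,0.007,0],[0,0,0,0]]]}}

```text
t: 12.4
tool_pos: [0.5477, 0.1222, 0.1602]
tcp_rot: [-180.0, -0.1, -12.6]
wrist_force: [0.0, -0.5, 8.9]
grip_width: 0.0
```

```bash
python3 go.py 0.547 0.1225 0.139
```

```text
t 12.4 tip [0.5477 0.1222 0.1412] rot [-1.7998e+02 -6.0000e-02 -1.2580e+01] F [ 0.04 -0.46  8.9 ] w 3.5850288333165454e-06
shares [-0.0053 -0.0011  0.0144] turn for yaw -12.4 -0.002
```

{"api": "send_rows", "payload": {"steps": [[[0,0,0.007,0],[0,0,0.007,0],[0,0,0,0],[0,0,0,0],[0,0,0,0],[0,0,0,0],[0,0,0,0],[0,0,0,0]]]}}

```text
t: 13.2
tool_pos: [0.5478, 0.1222, 0.1588]
tcp_rot: [-180.0, -0.1, -12.6]
wrist_force: [-1.1, -1.0, 12.8]
grip_width: -0.0001
```

{"api": "send_rows", "payload": {"steps": [[[0,0,0,0],[0,0,0,0],[0,0,0,0],[0,0,0,0],[0,0,0,0],[0,0,0,0],[0,0,0,0],[0,0,0,0]]]}}

```text
t: 14.0
tool_pos: [0.5477, 0.1222, 0.1588]
tcp_rot: [-180.0, -0.1, -12.6]
wrist_force: [-1.8, -1.6, 12.1]
grip_width: 0.0
```

{"api": "send_rows", "payload": {"steps": [[[0,0,0,0],[0,0,0,0],[0,0,0,0],[0,0,0,0],[0,0,0,0],[0,0,0,0],[0,0,0,0],[0,0,0,0]]]}}

```text
t: 14.8
tool_pos: [0.5478, 0.1222, 0.1588]
tcp_rot: [-180.0, -0.1, -12.6]
wrist_force: [-1.1, 0.1, 12.7]
grip_width: 0.0001
```

{"api": "send_rows", "payload": {"steps": [[[0,0,-0.02,0],[0,0,-0.03,0],[0,0,-0.04,0],[0,0,-0.05,0],[0,0,-0.1,0],[0,0,-0.2,0],[0,0,-0.2,0],[0,0,-0.1,0]]]}}

```text
t: 15.6
tool_pos: [0.5474, 0.1222, 0.2708]
tcp_rot: [-180.0, -0.1, -12.6]
wrist_force: [-0.3, 0.0, -1.0]
grip_width: -0.0001
```

{"api": "send_rows", "payload": {"steps": [[[0,0.1,-0.05,0],[0,0.2,-0.05,0],[0,0.2,0,0],[0,0.2,0,0],[0,0.2,0,0],[0,0.1,0,0],[0,0,0,0],[0,0,0,0]]]}}

```text
t: 16.4
tool_pos: [0.5146, -0.0234, 0.2836]
tcp_rot: [-179.9, 0.0, -12.5]
wrist_force: [0.3, 0.1, 0.0]
grip_width: 0.0003
```

```bash
python3 - <<'E'
from h import *
S=snapshot("side");cv2.imwrite("pics/s4.png",S)
print(dark(S,(305,208,336,230)),dark(S,(290,295,345,330)))
cv2.imwrite("pics/d4.png",cv2.resize(S[180:340,220:420],None,fx=3,fy=3,interpolation=2))
E
python3 go.py
```

```text
(array([319.96, 216.61]), array([  6,   3,  20,  13, 200], dtype=int32), (320.5, 217.0), (19.0, 12.0), 0.0) (array([315.97358491, 314.58113208]), array([ 18,  12,  18,  17, 265], dtype=int32), (316.5, 315.0), (16.0, 17.0), 90.0)
t 16.45 tip [ 0.5148 -0.0226  0.2647] rot [-1.7992e+02  1.0000e-02 -1.2460e+01] F [-0.45 -0.51 -0.84] w -8.842988022402024e-05
```

View pics/d4.png

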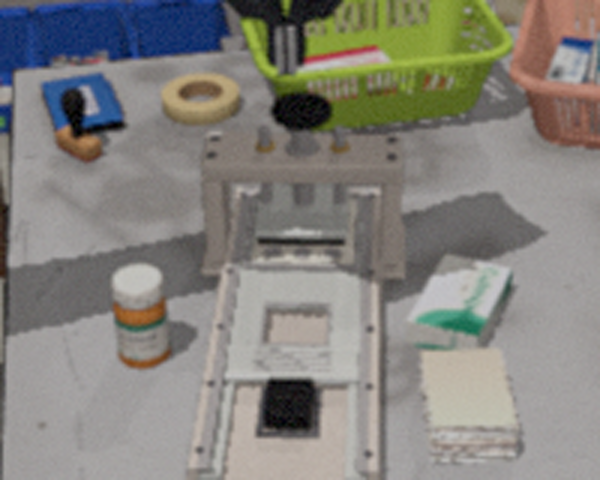

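The head is up again: the knob is at pixel (320,216.6), the same as at the start. The lock is still up, the tray is home, and the bystanders in view are where they were.

```bash
python3 -c "
from cell import *
print(sign_off())"
```

```text
the job is handed in; nothing more can be done
None
```

I pressed the lock down with the fingers shut and pushed the tray home under the head. I then pushed the knob down, held it, let it rise, and handed the job in at about 16.5 s of the 56 s allowed. The hand-in gives no verdict.

- **Lock:** it read about 7 N on the fingers at about 13 mm down, before the tray was moved.
- **Tray:** at the end stop the push force rose from about 5 to 14 N with no more movement. That is well under the 45 N limit.
- **Press head:** the knob was held for over 2 s at 12–13 N on the wrist, with the head about 16 mm down.
- **Last picture:** the knob is back at its starting pixel and the lock stands up behind the bar. The bottle, carton, spare cards, tape roll and stamp look unmoved; the marker was outside the crop I viewed.
- **Not fully checked:** the card was only partly visible, under the pad, so I did not measure how well it is centred or how flat it lies in the nest. The fingers never went near it.

No check failed. The two camera views agreed on the lock and knob positions to about 3 mm.

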